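# Pin the draw handle back onto the soft-serve dispensing head

### The job

Take the red-tabbed pivot pin out of the pin rack and thread it straight down through the upper ear of the yoke, the eye of the draw handle and the lower ear, pressing it fully home so that its collar sits flush on the upper ear, and let it go there. Feel for the hole and push gently, never with more than 25 N on the head, and leave the other pins, and the paper cup and topping jar just behind the rack, where they are.

Things in the scene. Friction and masses are not known exactly. Their poses are not given: they have to be found in the camera images.
- pivot_pin: the pivot pin, about 130 g, 119 mm tall, standing upright in one of the rack's three holes: a steel shank 12 mm in diameter and 75 mm long, its lowest 3 mm tapering to a flat end 10.5 mm wide; above it a collar and a red grip tab. Origin: centre of the shank's bottom end; z runs up the pin
- pin_shoulder (a point): centre of the underside of the pin's steel collar, 75 mm above the pin's origin; the collar is 24 mm in diameter and 6 mm thick (75 to 81 mm up). This face comes to rest on the upper ear
- pin_tab (a point): centre of the pin's flat red grip tab, 100 mm above the pin's origin; the tab is 38 mm high (81 to 119 mm up), 32 mm long along the pin's x and 14 mm thick along its y. Grip it across the 14 mm, above the collar
- head: the dispensing head, a white plastic block 150 (x) by 190 (y) by 22 mm, fixed to the table lying on its back; origin at the centre of its underside, z up. On it stands an aluminium C-shaped yoke, open to the head's +x, with two level ears 44 (x) by 84 mm (y), each with a round hole of 13.5 mm in its centre, one straight above the other, chamfered 1 mm
- yoke_mid (a point): fixed mark on the head at x 0, y 0, z 126 mm: level with the top of the upper ear (10 mm thick), over the middle of the yoke's slot. The real hole axis has head x 0 but lies anywhere up to 18 mm from this mark along the head's y, either way: look or feel for it. The yoke stays put sideways, but gives 1 mm per 8 N downwards on rubber pads
- eye_mid (a point): fixed mark on the head at x 0, y 0, z 94 mm: mid-height of the draw handle's eye, a 34 mm square steel plate 12 mm thick with a 14.5 mm hole chamfered 2 mm, between the ears on the yoke's hole axis. The eye has up to 2 mm play off the axis along head x and shifts under about 1.5 N as the pin's taper enters. The handle runs to head +x, a black ball 112 mm out
- lower_mid (a point): fixed mark on the head at x 0, y 0, z 72 mm: level with the top of the lower ear (10 mm thick, free space 24 mm deep below). On its +x side a brass spring plunger stands 3 mm into the hole; the pin's taper pushes it aside and it then drags on the shank, so the pin may not fall home of itself: push it down the last 20 mm or so with a few newtons
- rack: grey plastic pin rack 60 (x) by 250 (y) by 50 mm, fixed to the table, with three blind square holes 14.5 mm wide, 45 mm deep, 80 mm apart along its y; origin at the centre of its underside, z up. The pins stand in it with their tabs along the rack's y and their collars' undersides 80 mm above the table
- white_pin: pin of the same shape and size with a white tab, in the rack; leave it there (origin at the centre of the bottom end)
- blue_pin: pin of the same shape and size with a blue tab, in the rack; leave it there (origin at the centre of the bottom end)
- cup_a: white paper cup standing mouth down, 68 mm wide at the mouth, 60 mm high; leave it (origin under its centre)
- topping_jar: amber jar with orange cap, 70 mm wide, 100 mm high; leave it (origin under its centre)
Things that resemble listed ones, but are neither listed nor needed, are in the scene too. What is shaped like the pivot_pin but green is not meant.

How it is judged:
At the end, for the whole second after the job is handed in: The red-tabbed pin stands in the yoke through both ears and the handle's eye: its collar's underside is within 2 mm of the upper ear's top (126 mm above the head's underside), within 4 mm of the head's x = 0 and 21 mm of its y = 0, upright within 0.06 rad, released and at rest (z of pin_shoulder in the frame of head between 0.124 and 0.128 m and x of pin_shoulder in the frame of head between -0.004 and 0.004 m and y of pin_shoulder in the frame of head between -0.021 and 0.021 m and angle between pivot_pin's own z axis and vertical below 0.06 rad and linear speed of pivot_pin below 0.02 m/s); the robot touches nothing.
It fails at once if the head, yoke or handle is pushed with more than 25 N by the pin (contact force between pivot_pin and head above 25 N).
It fails at once if the head, yoke or handle is pushed with more than 25 N by the robot (contact force between the arm and head above 25 N).
It fails at once if another pin is lifted or pulled out of the rack, by more than 20 mm (distance of any of white_pin, blue_pin from where it was at the start of the episode above 0.02 m).
It fails at once if the paper cup or the topping jar is moved by more than 30 mm (distance of any of cup_a, topping_jar from where it was at the start of the episode above 0.03 m).
It also fails if it takes over 51 s, if anything falls off the work surface, if the arm or the gripper's body presses on something with over 40 N, if the wrist force passes 120 N, or if a joint passes its speed limit or range.

### The arm

A 6-joint arm with a two-finger parallel gripper is mounted at the origin on the work surface. World frame = base frame: x ahead of the robot, y to its left, z up, the work surface at z = 0. Lengths are in m, angles in rad, forces in N, time in s.
With the tool pointing down it reaches from about 0.325 to 0.775 m from the base axis. Payload 9.3 kg.
Tool frame: the origin (TCP) lies between the finger pads; the fingertips stand 19 mm ahead of it and the grasp point (between the pads) is the TCP; z points along the fingers, y is the direction in which the jaws open and shut (so a half turn about z gives the same grasp; the last joint's range is limited). The gripper opens to 85 mm and grips with 20 to 120 N. Pads are 22 mm wide; open, the fingers measure 114 mm over their backs; the gripper's body (76 mm by 85 mm) begins 54 mm behind the grasp point. The pads swing forward as they close: fully open they stand 13 mm farther back than shut.
Start: joints at [-1.5, 0.259, 0.021, 1.334, 0, 1.418], TCP at [0.122, -0.536, 0.25] pointing down, gripper open.
Joint ranges: [-3.04, 3.04], [-0.91, 1.82], [-1.04, 1.36], [-1.92, 1.95], [-1.52, 1.45], [-3.14, 3.14]. Speed limits (rad/s): [2.22, 2.22, 2.79, 3.14, 3.14, 3.14].

### API

Orientations are given as a unit quaternion [w, x, y, z].
In Python, from bench import r, hand, inverse_kinematics, monitor, capture gives the robot as it stands. Calls block until the motion is done:
- r.move_to(position, orientation): joint-space move of the TCP to a pose.
- r.move_straight(position, attitude=None, feed=0.15, max_force=None): straight line of the TCP; attitude=None keeps the orientation; feed is the mean speed in m/s. With max_force (N) it stops when the force on the tool has changed by that much, and returns True; else False.
- r.move_j(angles): joint-space move.
- hand.move_gripper(opening, grip_force=None): opening from 0.0 (shut) to 1.0 (fully open); grip_force is the grip in N (None keeps the last); returns when the fingers have stopped.
- r.hold(seconds).
- inverse_kinematics(position, orientation): joint angles nearest the present ones, or None.
- monitor.read_state(): the state.
- capture(name): name is "side" or "top" or "wrist"; returns a dict with "img" (480x640x3 uint8, red, green, blue), "K" (3x3 intrinsics, pixels), "D" ([k1, k2, p1, p2, k3] as OpenCV has them; the pictures are not rectified), "extrinsics" (4x4, takes a point from world to camera coordinates); the wrist camera has in their place "mount" (4x4, takes a point from camera to tool coordinates, whose origin is the TCP and whose axes are the flange's). Camera axes: x right, y up, looking along -z (the intrinsics and any distortion apply to the point x, -y, -z); pixel columns grow to the right and rows downward; lengths in m; the calibration is good to about 2 mm. A picture is of the moment at which its call begins: read the wrist's pose just before it. There is no depth.
A pose or a line that the arm cannot do raises r.MotionError and nothing moves.
- r.finish_job(): hands the job in, once; it reports no verdict.
The state is a dict: "clock": time; "qpos": joint angles; "qd": joint speeds; "tau": joint torques, N m; "position": TCP position; "eef_rot": TCP orientation; "ft_force": force on the tool from outside, world axes, zero at the start; "moment": the same for the moment, N m; "grip_width": opening from 0.0 (shut) to 1.0 (fully open).
Only numpy, scipy, OpenCV 4.12 (cv2) and the standard library are available. Lean on these libraries where they do the work, as an engineer would, in place of code of your own. Each camera call takes 0.05 s, during which the arm holds its last target.

## Working session

There is one attempt and no reset: what is moved stays moved. The work goes in short steps, each a Python script; the robot and the scene stay as the last script left them, time stands still between calls to the robot, and variables do not carry over. Pictures are saved under pics/ and viewed, and the job is handed in when it is done.

```bash
ls; mkdir -p pics; cat > h.py <<'E'
import numpy as np, cv2
from bench import r, hand, inverse_kinematics, monitor, capture
def save(name,img): cv2.imwrite('pics/'+name, cv2.cvtColor(img,cv2.COLOR_RGB2BGR))
def ray(c,uv,T=None):
    p=cv2.undistortPoints(np.array([[uv]],float),np.array(c['K']),np.array(c['D'],float))[0,0]
    d=np.array([p[0],-p[1],-1.0])
    M=np.linalg.inv(np.array(c['extrinsics'])) if T is None else T
    return M[:3,3], M[:3,:3]@d/np.linalg.norm(d)
def onz(c,uv,z,T=None):
    o,d=ray(c,uv,T); return o+d*(z-o[2])/d[2]
def proj(c,P,T=None):
    M=np.array(c['extrinsics']) if T is None else np.linalg.inv(T)
    q=M[:3,:3]@np.array(P,float)+M[:3,3]; q=q*np.array([1,-1,-1])
    return cv2.projectPoints(q.reshape(1,1,3),np.zeros(3),np.zeros(3),np.array(c['K']),np.array(c['D'],float))[0][0,0]
def quatR(q):
    from scipy.spatial.transform import Rotation as R
    return R.from_quat([q[1],q[2],q[3],q[0]]).as_matrix()
def wristT(c,s):
    M=np.eye(4);M[:3,:3]=quatR(s['eef_rot']);M[:3,3]=s['position'];return M@np.array(c['mount'])
E
python3 - <<'E'
from h import *
import pickle
s=monitor.read_state();print(s)
d={}
for n in ['top','side','wrist']:
    c=capture(n);d[n]=c;save(n+'0.png',c['img'])
    print(n,np.round(c['K'],1).tolist(),c['D'],np.round(c.get('extrinsics',c.get('mount')),3).tolist())
d['s']=s
pickle.dump(d,open('c0.pkl','wb'))
E
```

```text
pics
{'clock': 0.0, 'qpos': array([-1.49958803e+00,  2.59222101e-01,  2.07799280e-02,  1.33371080e+00,
       -1.17251847e-05,  1.41819880e+00]), 'qd': array([-1.32554003e-03, -1.42964871e-03, -2.03378903e-04, -9.63687267e-05,
        3.16303684e-04,  7.16231169e-04]), 'tau': array([-1.44494341e-03, -5.55636370e+01,  3.44528675e+01,  1.37693182e-02,
       -2.76107448e-04, -1.47273425e-06]), 'position': array([ 0.12204386, -0.53603379,  0.24965706]), 'eef_rot': array([-6.78000904e-04,  9.93745171e-01,  1.11669490e-01,  2.17387767e-05]), 'ft_force': array([ 0.14797056, -0.29563262, -0.56251335]), 'moment': array([ 0.02404391, -0.03727614, -0.03808561]), 'grip_width': 1.0013710219402923}
top [[488.5, 0.0, 315.8], [0.0, 488.5, 235.4], [0.0, 0.0, 1.0]] [-0.10298816  0.          0.          0.          0.        ] [[0.029, -1.0, -0.009, 0.086], [0.993, 0.028, 0.111, -0.567], [-0.111, -0.012, 0.994, -0.901], [0.0, 0.0, 0.0, 1.0]]
side [[465.7, 0.0, 321.8], [0.0, 465.7, 244.9], [0.0, 0.0, 1.0]] [0.00900378 0.         0.         0.         0.        ] [[-1.0, 0.004, -0.016, 0.554], [-0.015, -0.556, 0.831, -0.031], [-0.006, 0.831, 0.556, -0.972], [0.0, 0.0, 0.0, 1.0]]
wrist [[373.9, 0.0, 323.2], [0.0, 373.9, 241.4], [0.0, 0.0, 1.0]] [-0.01619752  0.          0.          0.          0.        ] [[-0.0, 0.952, 0.307, 0.078], [1.0, 0.0, 0.001, 0.0], [0.001, 0.307, -0.952, -0.123], [0.0, 0.0, 0.0, 1.0]]
```

View pics/top0.png

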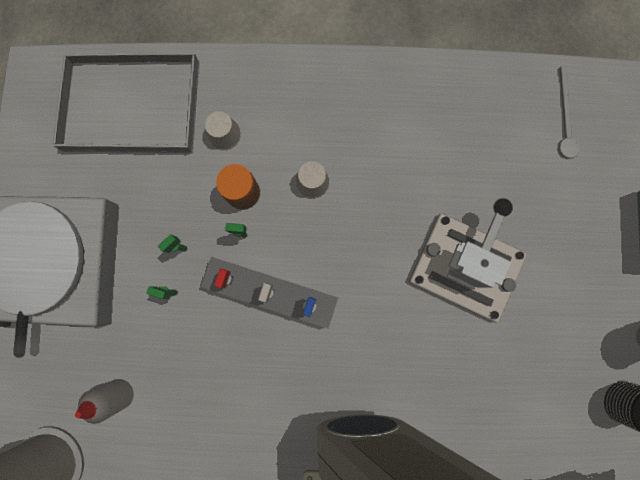

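View pics/side0.png

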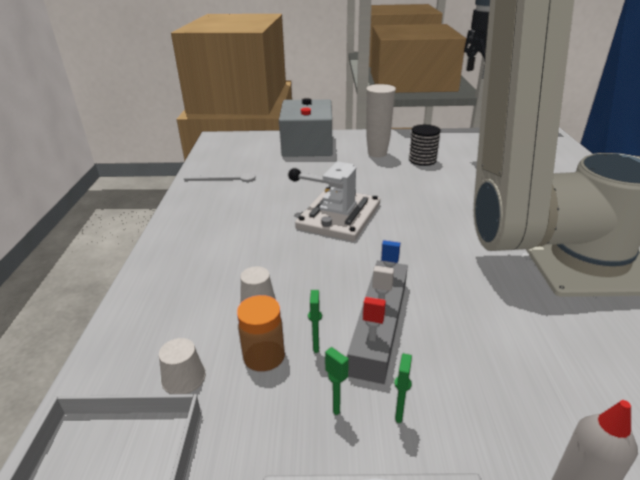

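View pics/wrist0.png

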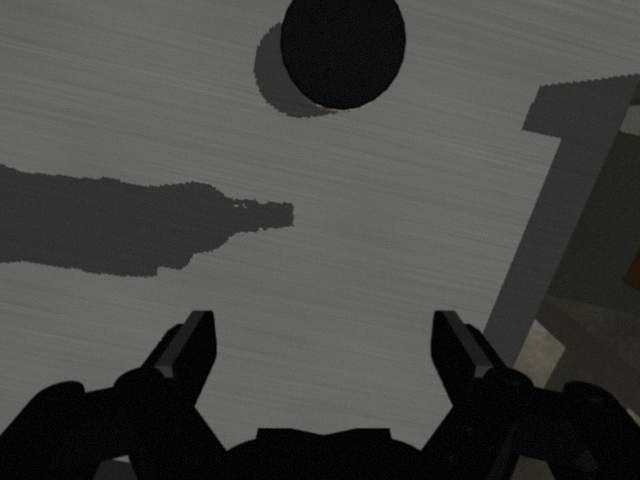

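Lookalikes in the top view: red tab in the rack (222,279), white tab (264,293), blue tab (310,307), green pins (170,243), (235,230), (158,292), and the red bottle cap (87,409). There is also a red button in the side view (306,111). The only red tab in the rack is at (222,279), which is (374,310) in the side view. I'll check it in a close crop.

```bash
python3 - <<'E'
from h import *
import pickle
d=pickle.load(open('c0.pkl','rb'))
t=d['top']['img'];s=d['side']['img']
a=cv2.resize(t[250:340,190:350],None,fx=5,fy=5,interpolation=cv2.INTER_CUBIC)[:, :800]
save('c1.png',a)
b=cv2.resize(t[190:330,400:540],None,fx=4,fy=4,interpolation=cv2.INTER_CUBIC)
save('c2.png',b)
b=cv2.resize(s[150:250,280:400],None,fx=6,fy=6,interpolation=cv2.INTER_CUBIC)
save('c3.png',b)
for n in['top','side']:
  im=d[n]['img'];hsv=cv2.cvtColor(im,cv2.COLOR_RGB2HSV)
  for col,(lo,hi) in dict(red=((0,150,90),(6,255,255)),blue=((110,150,60),(125,255,255))).items():
    m=cv2.inRange(hsv,lo,hi)
    k,l,st,ce=cv2.connectedComponentsWithStats(m)
    for i in range(1,k):
      if st[i,4]>20: print(n,col,st[i],ce[i], cv2.minAreaRect(np.argwhere(l==i)[:,::-1].astype(np.float32)))
E
```

```text
top red [215 269  12  19 141] [220.34751773 277.97163121] ((220.20001220703125, 277.8999938964844), (7.905693531036377, 18.024980545043945), 18.43494987487793)
top red [ 75 402  21  16 192] [ 85.84375  410.453125] ((85.0, 409.5), (15.0, 20.0), 90.0)
top blue [304 298  11  18  83] [308.90361446 306.55421687] ((308.68377685546875, 306.4027404785156), (6.98453950881958, 17.424591064453125), 17.10272979736328)
side red [301 108   9   7  51] [305.41176471 110.8627451 ] ((305.0, 111.0), (6.0, 8.0), 90.0)
side red [364 298  21  25 459] [373.79738562 309.52287582] ((374.0, 310.0), (24.0, 20.0), 90.0)
side red [599 401  31  36 830] [616.61686747 419.60963855] ((614.0, 418.5), (35.0, 30.0), 90.0)
```

View pics/c1.png

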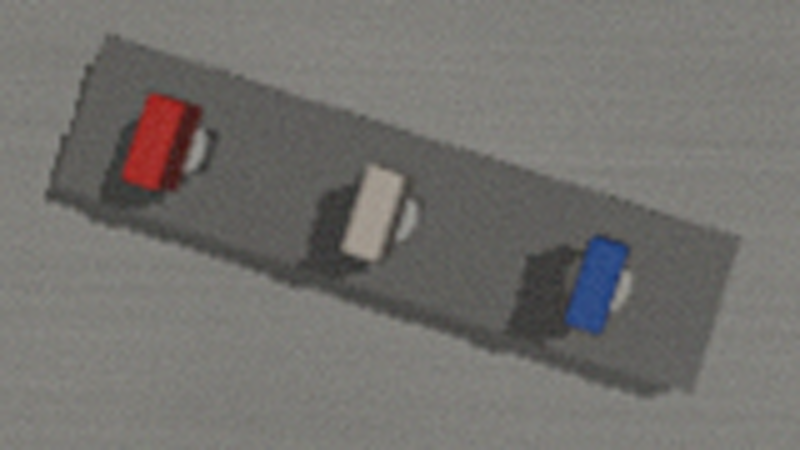

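View pics/c2.png

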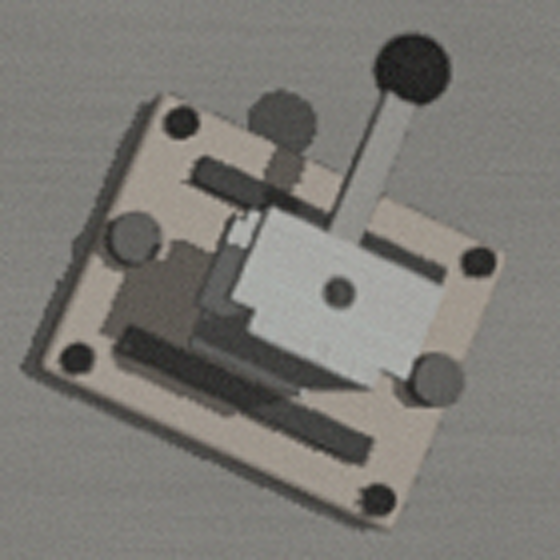

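View pics/c3.png

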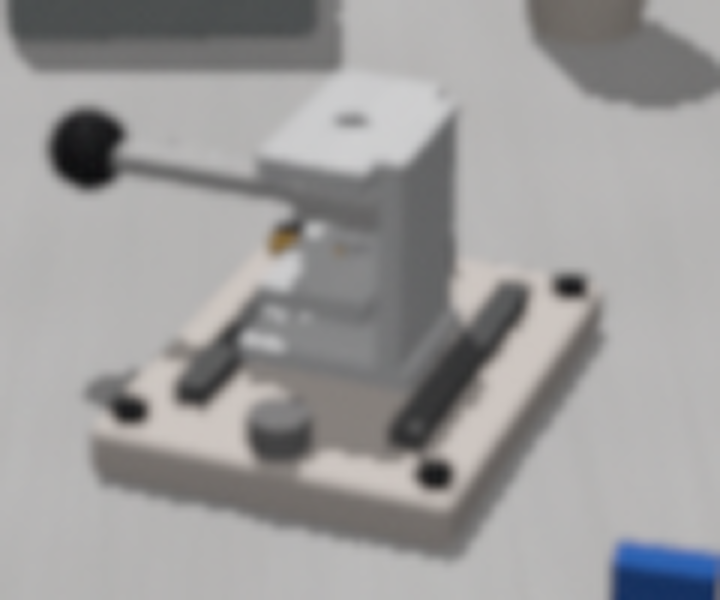

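```bash
cat >> h.py <<'E'
def tri(rs):
    A=np.zeros((3,3));b=np.zeros(3)
    for o,d in rs:
        P=np.eye(3)-np.outer(d,d);A+=P;b+=P@o
    x=np.linalg.solve(A,b)
    return x,[np.linalg.norm((np.eye(3)-np.outer(d,d))@(x-o)) for o,d in rs]
E
python3 - <<'E'
from h import *
import pickle
d=pickle.load(open('c0.pkl','rb'));t=d['top'];s=d['side']
def c2(u,v): return (u/4+400-.375,v/4+190-.375)
def c1(u,v): return (u/5+190-.4,v/5+250-.4)
print('screws',[np.round(onz(t,c2(*p),.022)[:2],4).tolist() for p in [(181,122),(479,261),(378,499),(77,357)]])
print('hole',onz(t,c2(339,293),.126),'side',onz(s,(338.4,170.1),.126), tri([ray(t,c2(339,293)),ray(s,(338.4,170.1))]))
print('ball',onz(t,c2(412,69),.094))
for n,q in dict(red=[(153,95),(190,104),(161,190),(124,181)],white=[(370,165),(408,174),(380,263),(342,253)],blue=[(597,237),(629,243),(600,334),(567,325)]).items():
  pts=[onz(t,c1(*p),.124)[:2] for p in q]; e=(pts[0]+pts[1]-pts[2]-pts[3])/2
  print(n,np.mean(pts,0),np.linalg.norm(e),np.degrees(np.arctan2(e[1],e[0])))
# rack top corners z .05
pts=[onz(t,c1(*p),.05)[:2] for p in [(110,35),(741,237),(693,393),(47,197)]];print('rack',np.round(pts,4).tolist(),np.mean(pts,0))
print('red side face', onz(s,(374,310),.105))
for p in [[0,0,-0.0],[0,0,.019],[0,0,.1]]:
  print(p,proj(d['wrist'],p,np.array(d['wrist']['mount'])))
E
```

```text
screws [[0.603, -0.148], [0.539, -0.2958], [0.423, -0.2447], [0.4877, -0.0978]]
hole [ 0.51497641 -0.1905123   0.126     ] side [ 0.51382998 -0.18684578  0.126     ] (array([ 0.51438728, -0.19106184,  0.12415099]), [np.float64(0.0007092772755057887), np.float64(0.0007092772755055519)])
ball [ 0.61964533 -0.23626003  0.094     ]
red [0.47635902 0.26135662] 0.030953561982571244 -16.20034213780898
white [0.45452815 0.18540736] 0.031463531946324466 -15.505695024537292
blue [0.43287987 0.10862366] 0.03180541572677511 -16.602733597132428
rack [[0.5173, 0.2962], [0.4494, 0.0579], [0.3918, 0.0741], [0.456, 0.317]] [0.45362505 0.18629979]
red side face [0.47563111 0.2640819  0.105     ]
[0, 0, -0.0] [323.16084129 338.64553747]
[0, 0, 0.019] [323.22537484 313.89124401]
[0, 0, 0.1] [323.38965468 250.83079815]
```

```bash
cat >> h.py <<'E'
def yawq(deg):  # tool down, tool x toward deg
    a=np.radians(deg)/2; return [0.0,float(np.cos(a)),float(np.sin(a)),0.0]
def snap(name):
    s=monitor.read_state();c=capture('wrist');save(name,c['img']);return c,wristT(c,s),s
E
python3 - <<'E'
from h import *
import pickle
for p,y in [([.4757,.262,.23],-16),([.4757,.262,.23],164),([.5145,-.19,.25],-23.6),([.5145,-.19,.25],156.4)]:
    print(y,inverse_kinematics(p,yawq(y)))
r.move_to([.4757,.2620,.24],yawq(-16))
c,T,s=snap('w1.png');print(s['position'],s['eef_rot'],s['clock'])
pickle.dump((c,T),open('w1.pkl','wb'))
E
```

```text
-16 [ 0.3488804   0.25336901 -0.03741276  1.28001456  0.         -2.51345957]
164 [ 0.3488804   0.25336901 -0.03741276  1.28001456  0.          0.62813308]
-23.6 [-0.50677859  0.25604252  0.01726962  1.33202343  0.          3.04671177]
156.4 [-0.50677859  0.25604252  0.01726962  1.33202343  0.         -0.09488089]
[0.47591471 0.26161694 0.23997509] [ 6.61171328e-05  9.90193606e-01 -1.39701892e-01  2.13446226e-06] 3.425
```

View pics/w1.png

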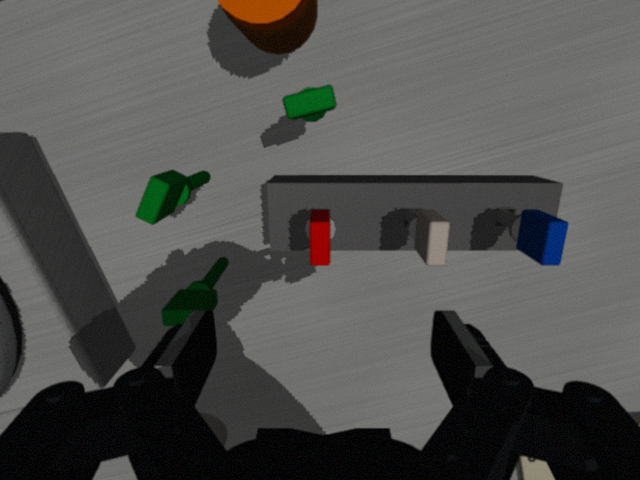

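Wrist view: the red tab is upright at (320,237), the white one at (433,240) and the blue one at (543,237). The green pins stand outside the rack. The jaws (columns) lie across the 14 mm.

```bash
python3 - <<'E'
from h import *
import pickle
c,T=pickle.load(open('w1.pkl','rb'))
save('w1c.png',cv2.resize(c['img'][190:290,270:380],None,fx=6,fy=6,interpolation=cv2.INTER_CUBIC))
E
```

```text
(no output)
```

View pics/w1c.png

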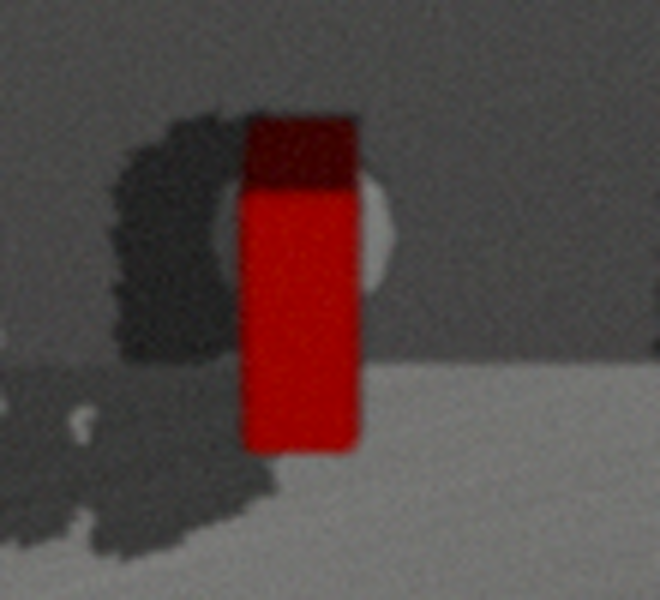

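```bash
python3 - <<'E'
from h import *
import pickle
c,T=pickle.load(open('w1.pkl','rb'))
q=[(u/6+270-.42,v/6+190-.42) for u,v in [(241,190),(358,190),(358,453),(243,453)]]
p=[onz(c,x,.124,T)[:2] for x in q];print(np.round(p,4).tolist());m=np.mean(p,0);print(m,m-T[:2,3],np.linalg.norm(p[0]-p[1]),np.linalg.norm(p[1]-p[2]))
e=p[0]-p[3]+p[1]-p[2];print(np.degrees(np.arctan2(e[1],e[0])))
E
```

```text
[[0.4928, 0.2658], [0.4893, 0.2535], [0.4594, 0.2619], [0.4631, 0.2745]]
[0.47614076 0.26391978] [-0.07479018  0.02437371] 0.012855146016129998 0.030999322646809088
-16.05282606133969
```

```bash
python3 - <<'E'
from h import *
import pickle
X,Y=.4762,.2632
r.move_to([X,Y,.19],yawq(164))
hand.move_gripper(0.5,60)
c,T,s=snap('w2.png');pickle.dump((c,T),open('w2.pkl','wb'))
print(monitor.read_state()['clock'],s['position'],s['eef_rot'])
E
```

```text
6.6667 [0.47619329 0.26321152 0.1900052 ] [3.40640183e-06 1.39174059e-01 9.90267934e-01 5.02044697e-06]
```

View pics/w2.png

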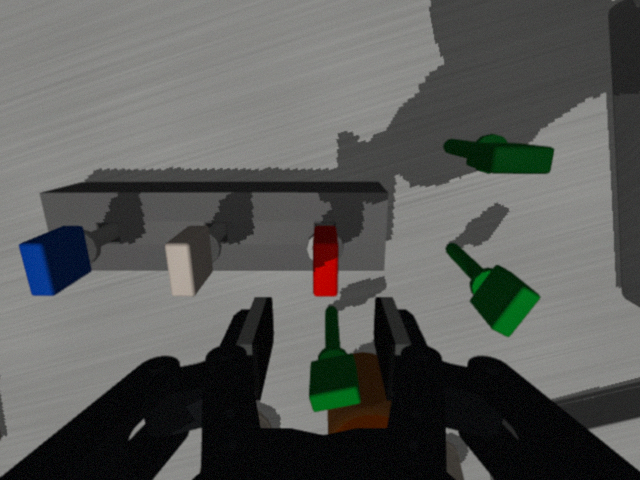

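The red tab is between the jaws at (326,262), close to centred. I'll measure it again and then grasp.

```bash
python3 - <<'E'
from h import *
import pickle
c,T=pickle.load(open('w2.pkl','rb'))
hsv=cv2.cvtColor(c['img'],cv2.COLOR_RGB2HSV);m=cv2.inRange(hsv,(0,180,115),(6,255,255))
k,l,st,ce=cv2.connectedComponentsWithStats(m);i=1+np.argmax(st[1:,4]);x,y,w,h,a=st[i];print(st[i])
p=[onz(c,q,.124,T)[:2] for q in [(x-.5,y-.5),(x+w-.5,y-.5),(x+w-.5,y+h-.5),(x-.5,y+h-.5)]]
m=np.mean(p,0);print(m,np.linalg.norm(p[0]-p[1]),np.linalg.norm(p[1]-p[2]))
print(c['img'][240:300:4,326])
E
```

```text
[314 258  24  38 758]
[0.47842982 0.26355472] 0.012900394141888568 0.0225174028144978
[[ 58   3   2]
 [ 85   0   2]
 [ 95   0   0]
 [ 90   0   0]
 [ 95   1   1]
 [102   2   0]
 [188   7   2]
 [187   1   0]
 [188   9   0]
 [183   0   0]
 [185   3   0]
 [182   0   0]
 [180   0   0]
 [182   0   0]
 [150  75  72]]
```

```bash
python3 - <<'E'
from h import *
X,Y=.4755,.2638
r.move_straight([X,Y,.19],feed=.1)
st=r.move_straight([X,Y,.109],feed=.12,max_force=6)
s=monitor.read_state();print(st,s['position'],s['ft_force'])
hand.move_gripper(0.0,60)
s=monitor.read_state();print(s['clock'],s['position'],s['ft_force'],s['moment'],s['grip_width'])
c=capture('side');save('s3.png',c['img'])
E
```

```text
False [0.47584035 0.26392049 0.109569  ] [0.91985636 0.15466684 0.12754083]
8.1083 [0.47589059 0.2639887  0.10979515] [-0.73180646 -0.81349699  6.41667486] [ 0.0627103   0.09297958 -0.02543909] 0.15519161493296427
```

View pics/s3.png

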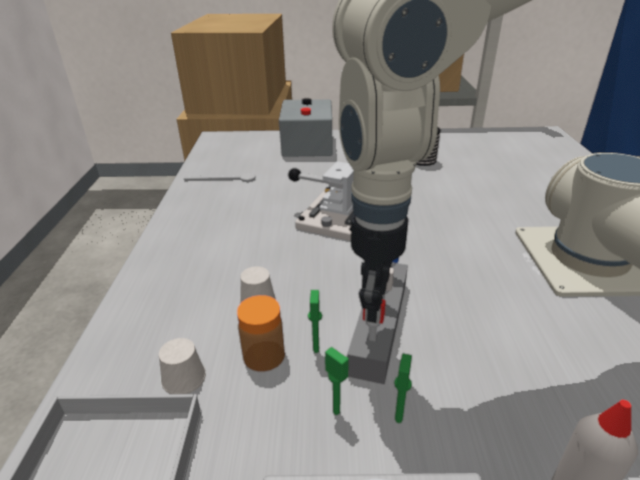

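Gripped: the width reads 13.2 mm, which fits the tab. Now I'll lift straight up and look at the pin in the hand.

```bash
python3 - <<'E'
from h import *
import pickle
p=monitor.read_state()['position']
st=r.move_straight([p[0],p[1],.255],feed=.15)
c,T,s=snap('w4.png');pickle.dump((c,T),open('w4.pkl','wb'))
print(s['clock'],s['position'],s['ft_force'],s['grip_width'])
E
```

```text
9.2833 [0.47557395 0.26385732 0.25404856] [ 0.51553034  0.09143706 -1.63634958] 0.15350587581246544
```

View pics/w4.png

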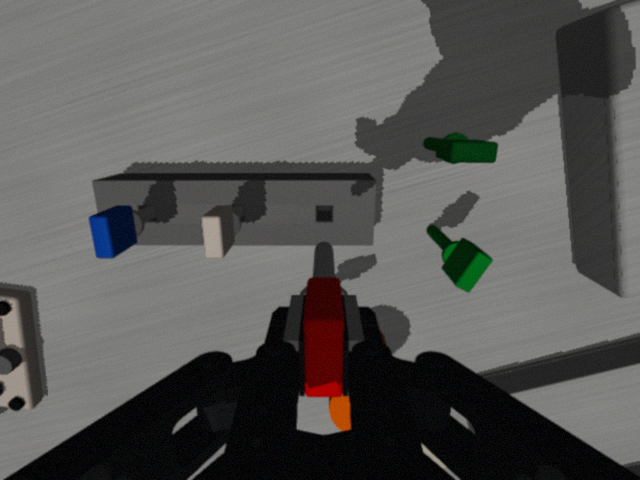

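```bash
python3 - <<'E'
from h import *
import pickle
c,T=pickle.load(open('w4.pkl','rb'));M=np.array(c['mount'])
for x in (.00525,0): print(proj(c,[x,0,.1048],M))
p=monitor.read_state()['position']
r.move_straight([p[0],p[1],.285],feed=.2)
r.move_to([.5466,-.2045,.285],yawq(156.4))
r.move_straight([.5466,-.2045,.250],feed=.1)
r.hold(.2)
c,T,s=snap('w5.png');pickle.dump((c,T),open('w5.pkl','wb'))
print(s['clock'],s['position'],s['eef_rot'],s['ft_force'],s['grip_width'])
save('w5c.png',cv2.resize(c['img'][100:300,230:420],None,fx=4,fy=4,interpolation=cv2.INTER_CUBIC)[:600])
E
```

```text
[323.61724936 242.23274575]
[323.61844325 249.99005321]
12.0583 [ 0.54687813 -0.20452259  0.25074139] [ 5.83325473e-04  2.04412146e-01  9.78884725e-01 -1.74084734e-04] [-0.30194702  0.10718226 -1.21977233] 0.16078059560377164
```

View pics/w5.png

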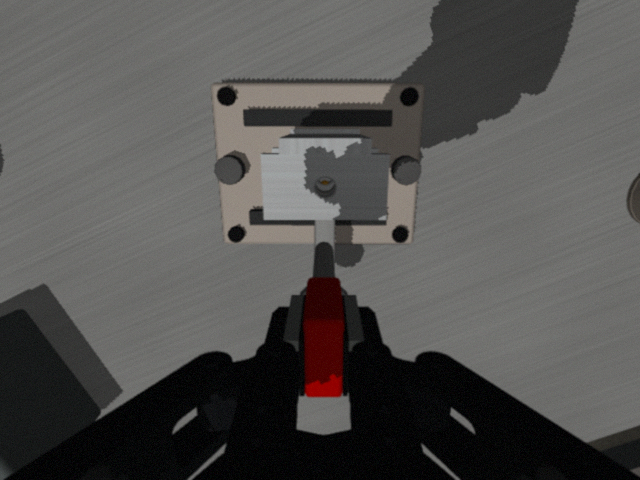

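View pics/w5c.png

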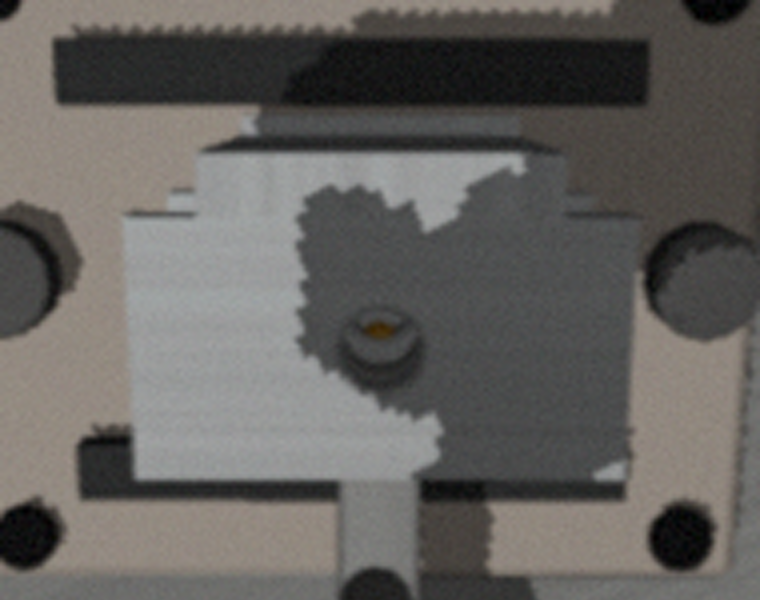

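The hole is at (325.3,186.3), visible in the ear, with the brass plunger seen through it. The pin tip's near edge is at (323.5,241.5). I'll compute the hole position relative to the tip.

```bash
python3 - <<'E'
from h import *
import pickle
c,T=pickle.load(open('w5.pkl','rb'))
g=cv2.cvtColor(c['img'],cv2.COLOR_RGB2GRAY).astype(int)
print(g[232:256,323]); print(g[248,308:340]); print(g[262,308:340])
tcp=np.array([.54687813,-.20452259,.25074139]);tx=np.array([-.9164,.4002]);ty=np.array([.4002,.9164])
hole=onz(c,(325.0,186.2),.126,T)[:2]
tip=onz(c,(323.3,241.7),tcp[2]-.1048,T)[:2]-tx*.00525
d=tip-tcp[:2];print('hole',hole,'tip off tool',d@tx,d@ty)
v=hole-tip;print('TCP target',tcp[:2]+v, 'tip->hole',v@tx,v@ty)
E
```

```text
[126 120 125 123 124 124 121 122 120  94  44  28  29  33  34  28  34  32
  29  31  35  33  31  34]
[110 109 114 111 111  98  79  52  35  27  34  34  35  32  37  34  37  33
  33  33  28  36  35  42  65  93  76  57  52  57  55  56]
[111 105 111 114 104  91  52  30  32  29  34  39  32  31  33  35  39  39
  36  33  36  37  33  37  36  48  55  67  68  53  56  53]
hole [ 0.51267098 -0.18862371] tip off tool 0.0002058884731577166 -0.00028299051003423045
TCP target [ 0.51297292 -0.18844676] tip->hole 0.037504278744407794 0.0011630243067664839
```

```bash
python3 - <<'E'
from h import *
import pickle
tx=np.array([-.9164,.4002])
t=np.array([.51297,-.18845])-tx*.014
r.move_straight([t[0],t[1],.25],yawq(156.4),feed=.1)
print(r.move_straight([t[0],t[1],.2365],yawq(156.4),feed=.04,max_force=4))
r.hold(.3)
c,T,s=snap('w6.png');pickle.dump((c,T,s),open('w6.pkl','wb'))
print(s['clock'],s['position'],s['eef_rot'],s['ft_force'],s['grip_width'])
save('w6c.png',cv2.resize(c['img'][180:270,270:380],None,fx=6,fy=6,interpolation=cv2.INTER_CUBIC)[:600])
E
```

```text
False
13.2833 [ 0.52585613 -0.19407475  0.23665901] [ 1.45789770e-04  2.04501449e-01  9.78866249e-01 -4.18700458e-05] [ 0.47597718  0.42978334 -0.9551187 ] 0.1557753084143682
```

View pics/w6c.png

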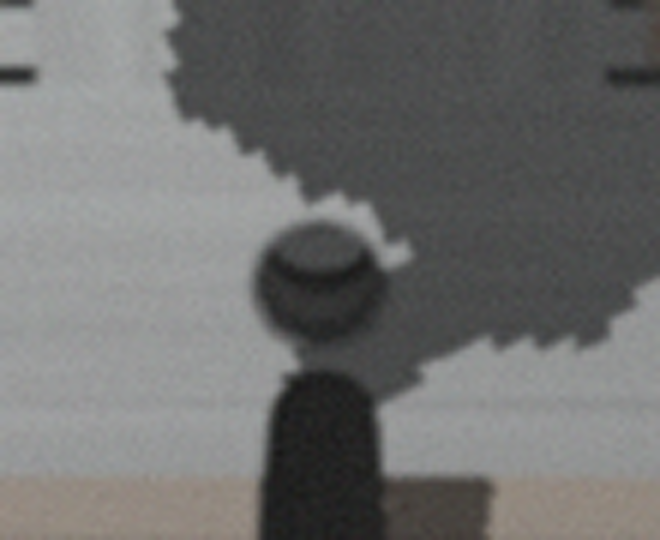

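```bash
python3 - <<'E'
from h import *
import pickle
c,T,s=pickle.load(open('w6.pkl','rb'));tcp=np.array(s['position'])
g=cv2.cvtColor(c['img'],cv2.COLOR_RGB2GRAY).astype(int)
tx=np.array([-.9164,.4002]);ty=np.array([.4002,.9164])
hole=onz(c,(323.0,226.4),.126,T)[:2]
tip=onz(c,(323.7,241.4),tcp[2]-.1048,T)[:2]-tx*.00525
print(np.linalg.norm(onz(c,(311.75,226.4),.126,T)-onz(c,(334.25,226.4),.126,T)))
d=tip-tcp[:2];print('hole',hole,'tip off tool',d@tx,d@ty)
v=hole-tip;print('TCP target',tcp[:2]+v, 'tip->hole',v@tx,v@ty)
E
```

```text
0.014560208051420869
hole [ 0.51278751 -0.18886495] tip off tool 0.0005001341758073554 -1.786411561796002e-05
TCP target [ 0.513253   -0.18904874] tip->hole 0.013560908453383931 -0.0004379379060395123
```

```bash
cat >> h.py <<'E'
def rd(tag=''):
    s=monitor.read_state();print(tag,round(s['clock'],2),np.round(s['position'],4),np.round(s['ft_force'],1),np.round(s['moment'],2),round(s['grip_width'],3));return s
E
python3 - <<'E'
from h import *
q=yawq(156.4);x,y=.51325,-.18905
r.move_straight([x,y,.2365],q,feed=.05)
r.hold(.2);rd('a')
print(r.move_straight([x,y,.222],q,feed=.02,max_force=4))
rd('b')
c=capture('side');save('s7.png',cv2.resize(c['img'][80:260,260:440],None,fx=3,fy=3,interpolation=cv2.INTER_CUBIC))
E
```

```text
a 13.95 [ 0.5134 -0.1891  0.2365] [-0.1  0.3 -1.4] [ 0.03 -0.03 -0.02] 0.156
False
b 14.82 [ 0.5133 -0.1891  0.2221] [-0.2 -0.7 -1.4] [ 0.03 -0.   -0.03] 0.154
```

View pics/s7.png

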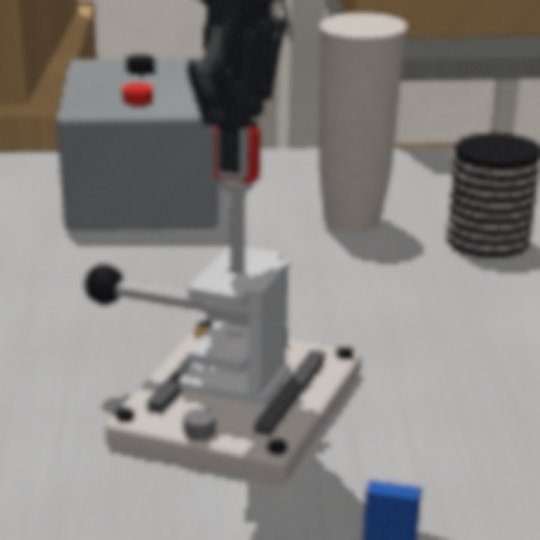

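The tip is in the upper ear with no contact force. Next come the eye and the lower ear, still with a force guard.

```bash
python3 - <<'E'
from h import *
q=yawq(156.4);x,y=.51325,-.18905
for z,f,m in [(.208,.03,4),(.190,.015,5),(.180,.02,5),(.168,.012,8)]:
    st=r.move_straight([x,y,z],q,feed=f,max_force=m); s=rd(f'{z} {st}')
    if st: break
E
```

```text
0.208 False 15.49 [ 0.5133 -0.1891  0.2079] [ 0.9 -0.5 -2.3] [-0.07 -0.21 -0.04] 0.158
0.19 False 16.84 [ 0.5132 -0.189   0.19  ] [ 0.7 -0.4 -2. ] [-0.1  -0.35  0.03] 0.158
0.18 False 17.49 [ 0.5132 -0.189   0.1799] [ 1.5  0.1 -2.8] [-0.17 -0.33  0.01] 0.155
0.168 False 18.64 [ 0.5132 -0.189   0.168 ] [0.5 0.2 1.5] [ 0.03 -0.03 -0.04] 0.156
```

```bash
python3 - <<'E'
from h import *
q=yawq(156.4);x,y=.51325,-.18905
st=r.move_straight([x,y,.159],q,feed=.015,max_force=8);rd(st)
if not st:
    st=r.move_straight([x,y,.1525],q,feed=.006,max_force=6);rd(st)
r.hold(.3);rd()
c=capture('side');save('s8.png',cv2.resize(c['img'][110:250,270:410],None,fx=4,fy=4,interpolation=cv2.INTER_CUBIC))
E
```

```text
False 19.39 [ 0.5132 -0.189   0.1589] [ 0.8 -0.1  0.6] [ 0.03 -0.19  0.01] 0.157
True 20.15 [ 0.5134 -0.1891  0.1547] [-0.7  1.3  5.6] [0.15 0.25 0.04] 0.158
 20.45 [ 0.5134 -0.1891  0.1548] [-0.6  0.3  7. ] [0.13 0.17 0.01] 0.153
```

View pics/s8.png

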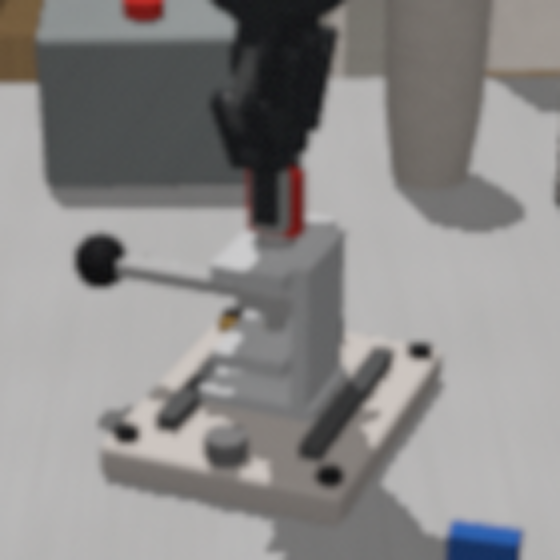

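Contact came at TCP z ≈ 0.155, exactly the expected home height, with about 8 N. I'll release, back off and check.

```bash
python3 - <<'E'
from h import *
import pickle
q=yawq(156.4)
hand.move_gripper(0.5);s=rd()
x,y,z=s['position']
r.move_straight([x,y,.215],q,feed=.1)
r.move_straight([x+.03,y-.013,.26],q,feed=.15);r.hold(.2)
rd()
c,T,s=snap('w9.png');cs=capture('side');ct=capture('top')
save('s9.png',cv2.resize(cs['img'][110:250,270:410],None,fx=4,fy=4,interpolation=cv2.INTER_CUBIC))
save('t9.png',ct['img'])
pickle.dump((c,T,s,cs,ct),open('w9.pkl','wb'))
E
```

```text
20.89 [ 0.5132 -0.189   0.1542] [ 0.4  0.4 -0.2] [-0.   -0.01 -0.04] 0.501
 22.37 [ 0.5425 -0.2017  0.2592] [ 0.2 -0.3  0.1] [ 0.03 -0.05 -0.02] 0.5
```

View pics/w9.png

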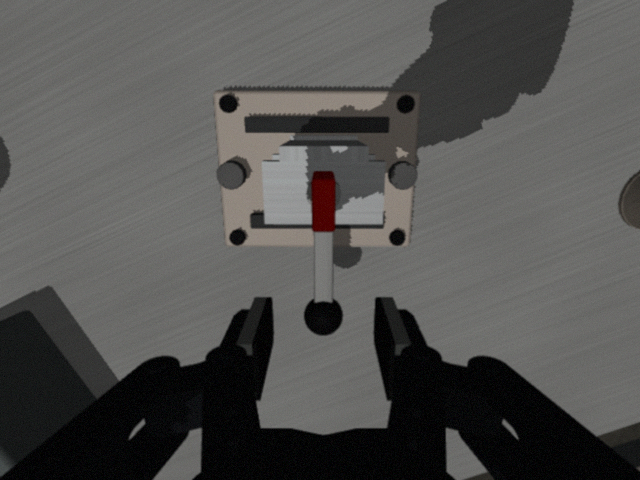

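View pics/s9.png

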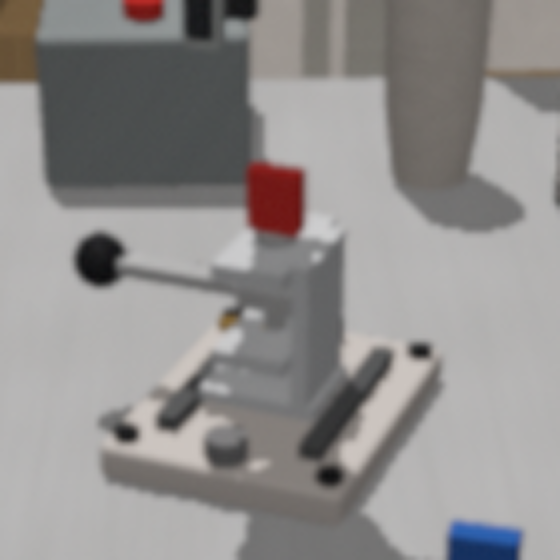

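View pics/t9.png

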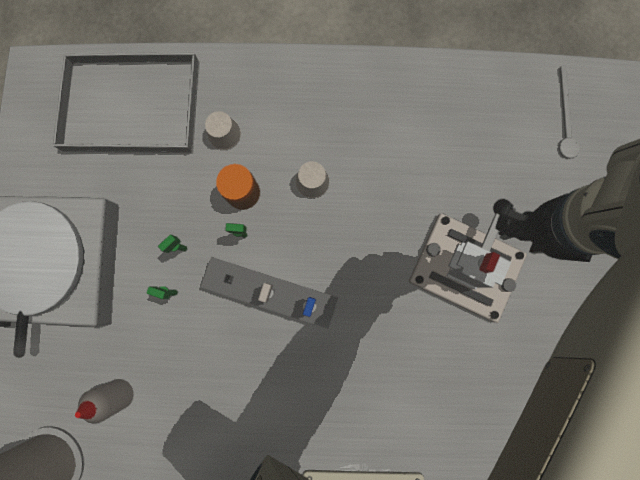

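```bash
python3 - <<'E'
from h import *
import pickle
c,T,s,cs,ct=pickle.load(open('w9.pkl','rb'))
tx=np.array([-.9164,.4002]);ty=np.array([.4002,.9164]);C=np.array([.5134,-.1900])
for n,cam,TT in (('side',cs,None),('wrist',c,T)):
  m=cv2.inRange(cv2.cvtColor(cam['img'],cv2.COLOR_RGB2HSV),(0,150,60),(8,255,255))
  k,l,st,ce=cv2.connectedComponentsWithStats(m)
  for i in range(1,k):
    if st[i,4]>100: print(n,st[i],ce[i])
  for z in (.132,.151,.170):
    print(z,[np.round(proj(cam,[*(C+a*tx*.016+b*ty*.007),z],TT),1).tolist() for a in(-1,1) for b in (-1,1)])
save('w9c.png',cv2.resize(c['img'][150:240,270:380],None,fx=6,fy=6,interpolation=cv2.INTER_CUBIC))
save('s9c.png',cv2.resize(cs['img'][140:200,315:365],None,fx=10,fy=10,interpolation=cv2.INTER_CUBIC))
E
```

```text
side [332 151  13  17 192] [338.14583333 159.08333333]
side [599 400  32  37 866] [616.84526559 419.11547344]
0.132 [[333.2, 164.8], [330.9, 167.2], [346.2, 167.0], [344.0, 169.4]]
0.151 [[333.2, 157.1], [330.8, 159.4], [346.3, 159.1], [344.1, 161.5]]
0.17 [[333.2, 149.2], [330.8, 151.4], [346.5, 151.2], [344.2, 153.5]]
wrist [312 179  23  52 965] [323.19378238 204.57512953]
0.132 [[312.0, 218.5], [332.4, 218.4], [311.5, 171.6], [332.7, 171.6]]
0.151 [[311.2, 225.8], [333.1, 225.8], [310.7, 175.5], [333.5, 175.5]]
0.17 [[310.3, 234.3], [333.9, 234.3], [309.6, 180.1], [334.4, 180.1]]
```

View pics/s9c.png

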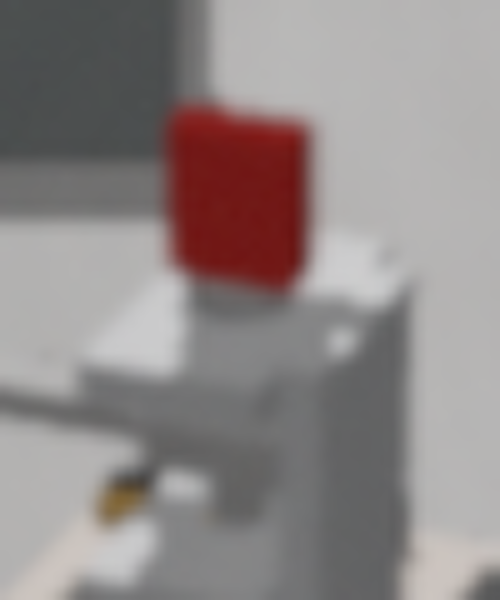

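View pics/w9c.png

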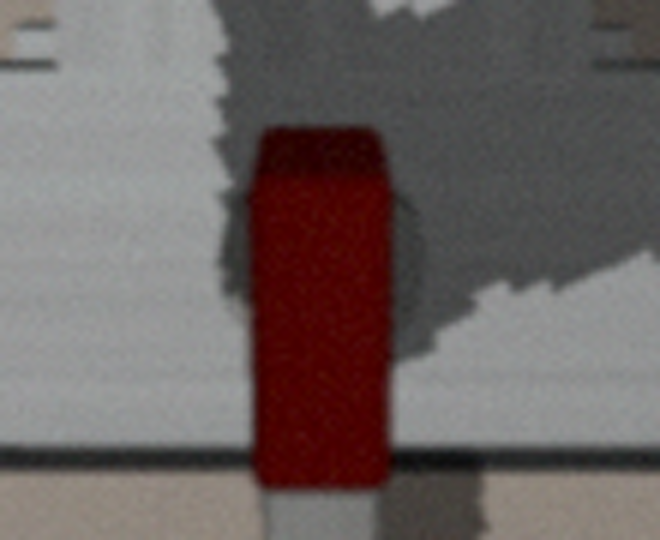

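The images agree with a seated collar, but 2 mm is under 1 px in the side view. There's time left, so I'll probe the tab top gently with shut fingertips to check its height. It should be at z ≈ 0.170, i.e. TCP ≈ 0.189.

```bash
python3 - <<'E'
from h import *
q=yawq(156.4);x,y=.5133,-.1890
hand.move_gripper(0.0,20)
r.move_straight([x,y,.215],q,feed=.15);r.hold(.2);rd('a')
st=r.move_straight([x,y,.1865],q,feed=.015,max_force=5);rd(st)
r.hold(.2);rd()
r.move_straight([x,y,.24],q,feed=.1)
c=capture('side');save('s10.png',cv2.resize(c['img'][110:250,270:410],None,fx=4,fy=4,interpolation=cv2.INTER_CUBIC))
rd()
E
```

```text
a 23.72 [ 0.5141 -0.1894  0.2157] [-0.   1.1 -0.1] [-0.06  0.01 -0.03] -0.002
True 25.37 [ 0.5135 -0.1891  0.1881] [-1.2  0.9  5.8] [0.11 0.12 0.01] 0.001
 25.57 [ 0.5135 -0.1891  0.1881] [0.1 1.6 5.3] [ 0.06  0.22 -0.02] -0.0
 26.29 [ 0.513  -0.1888  0.2392] [-1.1 -0.2  0.6] [-0.03  0.02  0.04] 0.001
```

View pics/s10.png

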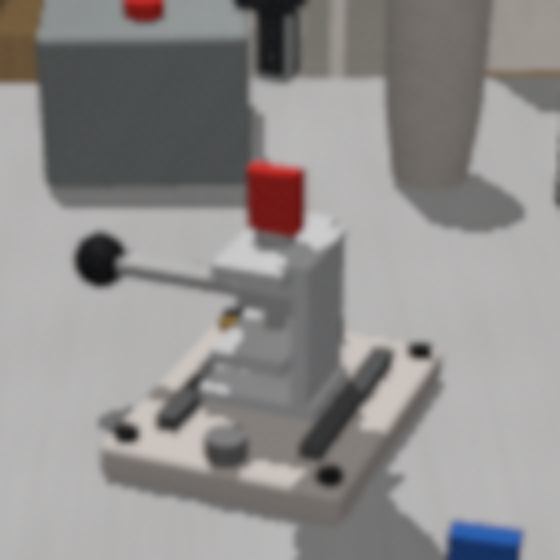

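The probe met the tab at TCP z 0.1881 with about 5.5 N. Allowing 0.7 mm for the pads giving, the tab top is at about 0.170, so the pin is home. I'm handing in.

```bash
python3 - <<'E'
from h import *
r.hold(.3);r.finish_job()
E
```

```text
the job is handed in; nothing more can be done
```

I took the red-tabbed pin from the rack, threaded it down through the upper ear, eye and lower ear, seated its collar, released it and handed the job in at about 27 s of the 51 s allowed. No verdict is reported.

- **Forces:** the wrist sensor changed by at most about 9 N (at seating), well under 25 N. I read it only between moves; each descent also had a stop at 4 to 8 N.
- **Seating:** the collar met the ear at the expected height. After release, a gentle touch with shut fingertips (about 5.5 N) put the tab top at about 0.170 m, as it should be for a seated collar. In the side view the pin stands upright with the collar on the ear, but 2 mm there is under one pixel, so I relied on the touch check.
- **Other objects:** the top view shows the white and blue pins, the cup and the jar where they were. The gripper was clear above the yoke at hand-in.
- **Disagreements:** the top/side cameras and the wrist camera placed the hole 2 to 3 mm apart. I used the wrist view, measuring the pin tip against the hole, and the pin went in without searching. The tabs' 32 mm side lay across the rack, not along its y as described, so I gripped them as seen.

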